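# Lever open the fastener chest's heavy hatch and hold it

### The arm

A 6-joint arm with a two-finger parallel gripper is mounted at the origin on the work surface. World frame = base frame: x ahead of the robot, y to its left, z up, the work surface at z = 0. Lengths are in m, angles in rad, forces in N, time in s.
With the tool pointing down it reaches from about 0.35 to 0.725 m from the base axis. Payload 4.3 kg.
Tool frame: the origin (TCP) lies at the very end of the fingers, on their centre line; the grasp point (between the pads) lies 19 mm behind it; z points along the fingers, y is the direction in which the jaws open and shut (so a half turn about z gives the same grasp; the last joint's range is limited). The gripper opens to 85 mm and grips with 20 to 120 N. Pads are 22 mm wide; open, the fingers measure 114 mm over their backs; the gripper's body (76 mm by 85 mm) begins 54 mm behind the grasp point. The pads swing forward as they close: fully open they stand 13 mm farther back than shut.
Start: joints at [-1.312, 0.377, 0.081, 1.274, 0, 1.46], TCP at [0.207, -0.536, 0.231] pointing down, gripper open.
Joint ranges: [-2.72, 2.72], [-0.84, 1.66], [-1.02, 1.22], [-1.77, 2.12], [-1.37, 1.28], [-3.14, 3.14]. Speed limits (rad/s): [2.57, 2.57, 3.14, 3.14, 3.14, 3.14].

### API

Orientations are given as a 3x3 rotation matrix whose columns are the frame's x, y, z axes.
In Python, from workcell import arm gives the robot as it stands. The module is installed in compiled form; this text tells all that it offers.
- The arm moves only by the tool arm_command, never from a script. Its argument "series" is a list of rows, each an object of numbers: "tx", "ty", "tz": the shift along the world's x, y, z in units of 30 mm (1.0 is 30 mm); "wx", "wy", "wz": the turn, a rotation vector about the world's x, y, z in units of 5 degrees (1.0 is 5 degrees); "claw": the opening, from -1 (shut) to 1 (fully open). In form: [{"tx": .., "ty": .., "tz": .., "wx": .., "wy": .., "wz": .., "claw": ..}, ...]. A call has 1 to 20 rows; each row shifts and turns the commanded pose from where the row before left it; what a row does not reach is not made up. A row lasts 1/12 s, in which the tool goes at most 41.7 mm and 7.16 degrees, less where a joint would pass 70% of its speed; a pose out of reach is approached as far as the arm can. A call is refused whole if a number of a shift passes 1 or a number of a turn 1, either way. A call with a gripper value outside its range is refused whole. The fingers move at their own pace and stop on an object; "force" is the grip in N (left out, the last holds). Time passes only in rows, so rows that do not move let the fingers close. It gives the time, the measured TCP pose, the force and the opening at its end, in the units of the state.
- arm.sense(): the state, without advancing time (a new reading comes with each control period).
- arm.grab_frame(name): name is "scene" or "top"; returns a dict with "img" (384x512x3 uint8, blue, green, red), "fx", "fy", "cx", "cy" (pixels), "pose" (4x4, takes a point from camera to world coordinates). Camera axes: x right, y up, looking along -z (the intrinsics and any distortion apply to the point x, -y, -z); pixel columns grow to the right and rows downward; lengths in m; the calibration is good to about 2 mm. A picture is of the moment at which its call begins. There is no depth.
- arm.finish_job(): hands the job in, once; it reports no verdict.
The state is a dict: "time": time; "qpos": joint angles; "joint_vel": joint speeds; "effort": joint torques, N m; "ee_pos": TCP position; "tool_rot": TCP orientation; "force": force on the tool from outside, world axes, zero at the start; "wrist_torque": the same for the moment, N m; "grip_width": opening from 0.0 (shut) to 1.0 (fully open).
Only numpy, scipy, OpenCV 4.12 (cv2) and the standard library are available. Lean on these libraries where they do the work, as an engineer would, in place of code of your own. Each camera call takes 0.05 s, during which the arm holds its last target. There are 200 camera calls.

### The job

Open the heavy steel hatch of the wooden fastener chest with its lever: first push the blue carton that stands on the hatch back over the hinge line, until it stands wholly on the fixed plywood top behind the hatch, then press the red pad on the lever's long end down as far as it goes, so that the short end raises the hatch. Finish while still holding the lever down with the hatch raised. Push the carton without lifting it or tipping it over, raise the hatch by the lever only, and leave the jar, the orange box and the screwdriver where they are.

Things in the scene. Friction and masses are not known exactly. Their poses are not given: they have to be found in the camera images.
- chest: low fixed plywood chest. Origin on the table under the middle of the hatch's free front lip; y runs from the lip to the hinge and on to the back, z up. Hatch: y = 0 to 205 mm (the hinge line), x = -110 to 110 mm, top 100 mm above the table. Behind it the fixed plywood top: y = 205 to 355 mm, x = -140 to 140 mm, 99 mm above the table. Only the carton stands on them.
- hatch (a joint): angle in rad of the dark steel hatch, a 12 mm plate with a yellow stripe at its lip: 0 shut, grows as the front lip rises; about 0.25 when the lever is fully down. Weighs 3 to 4.7 kg and falls shut when the lever is let go.
- carton_mid (a point): centre of the loose blue carton with a white band, 100 (its x) x 64 (its y) x 60 mm high, 0.4 to 0.8 kg, standing on the shut hatch with its y axis within 0.25 rad of the chest's y axis. The centre is 30 mm above its underside.
- stand: fixed blue steel stand of the lever in front of the hatch's lip. Origin on the table under the pivot, z up; the lever's long arm runs to its -y. Base 110 x 120 x 10 mm, two cheeks up to 125 mm high at the pivot; the pivot axis (its x) is 104.5 mm above the table.
- lever (a joint): lever angle in rad: 0 at rest (long arm slanting up by 0.35 rad, roller on the short end under the hatch's lip), grows as the long end goes down, stops dead at 0.65 (long arm sloping down by 0.30 rad). Needs 3 to 10 N at the pad; springs nothing, but the hatch's weight brings it back to 0 when released.
- lever_pad (a point): centre of the upper face of the red pad at the lever's long end, 42 mm wide x 60 mm along the lever. At rest it is 199 mm above the table and 216 mm from the pivot to the stand's -y; midway through its swing it is 235 mm out; fully down it is 50 mm above the table and 229 mm out. The pad tilts with the lever.
- nail_jar_mid (a point): bystander: middle of a loose white jar with a red cap, 54 mm across, 75 mm high, on the table beyond the lever
- plug_box_mid (a point): bystander: middle of a loose orange box with a white band, 70 x 50 x 45 mm high, on the table beyond the lever
- driver_grip (a point): bystander: handle middle of a loose screwdriver lying on the table on the robot's side of the lever

How it is judged:
On the way, in this order (a step that is already met when the one before it is completed fails the run):
1. the carton stands clear of the hatch on the fixed top, the hatch still shut (y of carton_mid in the frame of chest above 0.237 m and x of carton_mid in the frame of chest between -0.14 and 0.14 m and contact force between carton and hatch below 0.05 N and value of joint hatch below 0.03 rad), for 0.2 s.
2. the lever is pressed fully down and its short end has raised the hatch (value of joint lever above 0.58 rad and value of joint hatch above 0.19 rad), for 0.2 s.
At the end, for the whole second after the job is handed in: The fingers hold the lever down at 0.58 rad or more of its 0.65 (over 1 N on it), the lever alone carries the hatch, still and raised by at least 0.19 rad, and the carton stands upright and still on the fixed top, its centre at least 32 mm behind the hinge line and not touching the hatch (all of step 2 and y of carton_mid in the frame of chest above 0.237 m and x of carton_mid in the frame of chest between -0.14 and 0.14 m and contact force between carton and hatch below 0.05 N and angle between carton_mid's own z axis and vertical below 0.1 rad and linear speed of carton below 0.02 m/s and velocity of joint hatch between -0.05 and 0.05 rad/s and contact force between the fingers and lever above 1 N and contact force between lever and hatch above 3 N and contact force between each of the arm, the fingers and hatch below 0.5 N); the arm keeps its last pose, push and grip.
It fails at once if the carton is lifted more than 20 mm (height (world z) of carton_mid above 0.15 m).
It fails at once if the carton is tipped over or falls off the chest (angle between carton_mid's own z axis and vertical above 0.4 rad or height (world z) of carton_mid below 0.115 m).
It fails at once if the hatch is raised with the carton on it (value of joint hatch above 0.04 rad and y of carton_mid in the frame of chest below 0.225 m).
It fails at once if the hatch is raised by hand (value of joint hatch above 0.04 rad and contact force between any of the fingers, the arm and hatch above 1 N).
It fails at once if a bystander is moved by more than 30 mm (distance of any of nail_jar_mid, plug_box_mid, driver_grip from where it was at the start of the episode above 0.03 m).
It also fails if it takes over 46 s, if anything falls off the work surface, if the arm or the gripper's body presses on something with over 40 N, if the wrist force passes 120 N, or if a joint passes its speed limit or range.

## Working session

There is one attempt and no reset: what is moved stays moved. The work goes in short steps, Python scripts to look and compute and a tool call to move; the robot and the scene stay as the last step left them, time stands still between calls to the robot, and variables do not carry over. Pictures are saved under pics/ and viewed, about 8 in all and at most 12, crops included, and the job is handed in when it is done.

Besides the shell and the picture viewer there is one more tool, called after "Emit:" as name(argument=value, ...), one argument or row to a line, values as JSON. arm_command: Moves the arm, as the interface text tells. Its arguments: {"type":"object","properties":{"series":{"type":"array"},"force":{"type":"number"}},"required":["series"]}

```bash
mkdir -p pics; cat > h.py <<'E'
import numpy as np, cv2
from workcell import arm
def snap(n,f):
    d=arm.grab_frame(n); cv2.imwrite(f'pics/{f}.png',d['img']); np.savez(f'pics/{f}.npz',**{k:d[k] for k in d}); return d
def ray(d,u,v,z):
    P=np.array(d['pose']); r=P[:3,:3]@np.array([(u-d['cx'])/d['fx'],-(v-d['cy'])/d['fy'],-1]); o=P[:3,3]
    return o+r*(z-o[2])/r[2]
def proj(d,p):
    P=np.array(d['pose']); c=P[:3,:3].T@(np.array(p)-P[:3,3]); return d['cx']+d['fx']*c[0]/-c[2], d['cy']+d['fy']*c[1]/c[2]
E
python3 - <<'E'
from h import *
a=snap('top','t0');b=snap('scene','s0')
print([k for k in a],a['pose'],b['pose'],a['fx'],a['cx'],a['cy'])
cv2.imwrite('pics/t0b.png',cv2.resize(a['img'],(800,600)));cv2.imwrite('pics/s0b.png',cv2.resize(b['img'],(800,600)))
s=arm.sense();print(s)
E
```

```text
['img', 'fx', 'fy', 'cx', 'cy', 'pose'] [[-0.0289958   0.99501057 -0.09546311  0.45157861]
 [-0.99897443 -0.03216836 -0.03186359 -0.00805806]
 [-0.0347755   0.09444129  0.99492286  1.12468783]
 [ 0.          0.          0.          1.        ]] [[-0.77167097 -0.42048672  0.47719476  0.96565362]
 [ 0.63601749 -0.51297347  0.57648936  0.51894169]
 [ 0.00238213  0.74836431  0.66328363  0.73946593]
 [ 0.          0.          0.          1.        ]] 450.10656720988237 257.5950713401714 193.80662463023398
{'time': 0.1, 'qpos': array([-1.31227688e+00,  3.78013521e-01,  7.97707607e-02,  1.27438419e+00,
       -1.61961203e-05,  1.46049686e+00]), 'joint_vel': array([-0.00075703, -0.00228005,  0.00364572,  0.0001507 , -0.00140421,
       -0.00103901]), 'effort': array([ 4.29005968e-04, -4.64693320e+01,  2.70581746e+01,  1.21072234e-02,
       -1.03652601e-04,  4.10612046e-06]), 'ee_pos': array([ 0.20714814, -0.53577087,  0.23044523]), 'tool_rot': array([[ 9.32753836e-01,  3.60513590e-01, -4.83655558e-04],
       [ 3.60513866e-01, -9.32752183e-01,  1.76564939e-03],
       [ 1.85409823e-04, -1.82128078e-03, -9.99998324e-01]]), 'force': array([ 0.19905883, -0.01565059, -0.03926759]), 'wrist_torque': array([ 0.00281464,  0.03696551, -0.05167105]), 'grip_width': 1.0021661428905668}
```

View pics/t0b.png

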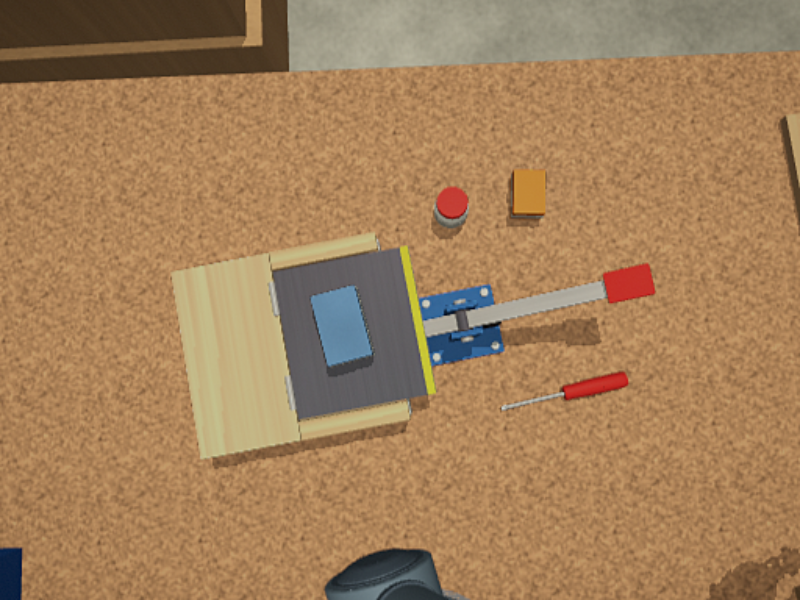

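View pics/s0b.png

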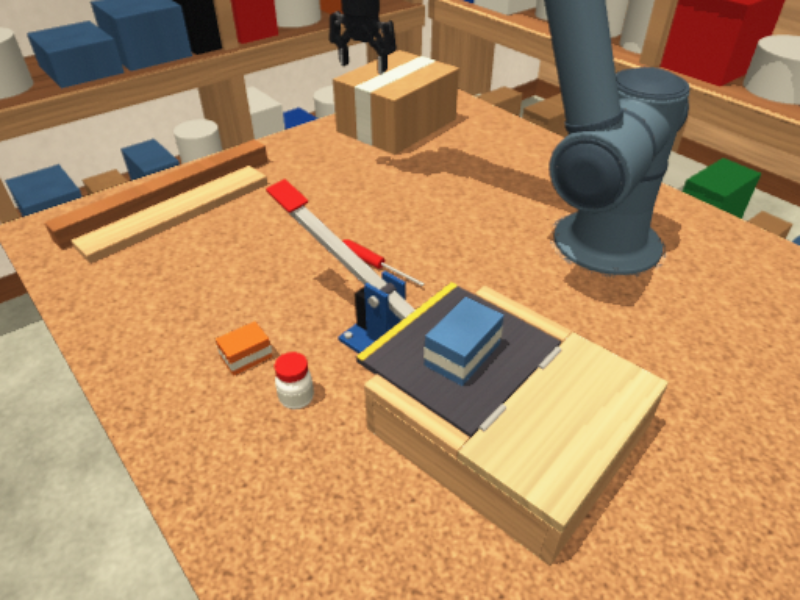

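The top view shows the lip at (404,247)–(434,393), the carton top at (311,295), (356,286), (372,354), (328,366), and the pad centred at about (629,283), all in 800×600 pixels. The jar, orange box and screwdriver are well to the sides of the lever.

```bash
python3 - <<'E'
from h import *
d=dict(np.load('pics/t0.npz'))
R=lambda u,v,z: ray(d,u*.64,v*.64,z)
L=[R(404,247,.1),R(434,393,.1)];B=[R(173,271,.099),R(201,458,.099)]
O=(L[0]+L[1])/2;Bm=(B[0]+B[1])/2
print('lip',L,'back',B,'len',np.linalg.norm(O-Bm))
y=(Bm-O)[:2];ex=(L[1]-L[0])[:2];print('yaxis ang',np.arctan2(y[1],y[0]),'perp to lip',np.arctan2(ex[1],ex[0])+np.pi/2)
a=np.arctan2(y[1],y[0]);Y=np.array([np.cos(a),np.sin(a)]);X=np.array([Y[1],-Y[0]])
C=[R(*p,.16) for p in [(311,295),(356,286),(372,354),(328,366)]]
c=sum(C)/4;print('carton',c,'in chest',X@(c-O)[:2],Y@(c-O)[:2]); e=(C[0]-C[3])[:2]; print('carton x-dir ang',np.arctan2(e[1],e[0]),np.linalg.norm(e))
P=[R(*p,.199) for p in [(603,275),(651,264),(655,292),(607,302)]];p=sum(P)/4
print('pad',p,'chest',X@(p-O)[:2],Y@(p-O)[:2]); pv=R(463,320,.115);print('pivot',pv,X@(pv-O)[:2],Y@(pv-O)[:2]); l=(pv-p)[:2];print('lever dir',np.arctan2(l[1],l[0]),np.linalg.norm(l))
print('ang of corners',[X@(q-O)[:2] for q in C],[Y@(q-O)[:2] for q in C])
for n,(u,v) in dict(jar=(452,203),box=(529,192),drv=(595,385)).items(): print(n,R(u,v,.05 if n!='drv' else .015))
E
```

```text
lip [array([0.63252385, 0.02013373, 0.1       ]), array([ 0.4176275 , -0.01696409,  0.1       ])] back [array([0.60862853, 0.36520774, 0.099     ]), array([0.33351626, 0.32353879, 0.099     ])] len 0.3470176855462817
yaxis ang 1.7270531707465342 perp to lip -1.399849928386136
carton [0.51604697 0.1075544  0.16      ] in chest 0.0075724711553911625 0.1060835856190346
carton x-dir ang 0.21734479098231899 0.10110092331641517
pad [ 0.55660229 -0.27626431  0.199     ] chest -0.012096849274646621 -0.27937023828944263
pivot [ 0.52089487 -0.06186     0.115     ] -0.014003266037879247 -0.06202122665088563
lever dir 1.735824169342134 0.2173573722815325
ang of corners [np.float64(0.05664185068077387), np.float64(0.05722263563074263), np.float64(-0.039304111440281654), np.float64(-0.0442704902496704)] [np.float64(0.1406958319888801), np.float64(0.07700490022103514), np.float64(0.07210998561098353), np.float64(0.13452362465523962)]
jar [ 0.70786382 -0.05504927  0.05      ]
box [ 0.72075662 -0.17466131  0.05      ]
drv [ 0.42017527 -0.26794273  0.015     ]
```

Emit:
arm_command(
  series=[
    {"tx":0.52,"ty":0.97,"tz":0.3,"wz":0.78,"claw":0.2},
    {"tx":0.52,"ty":0.97,"tz":0.3,"wz":0.78,"claw":0.2},
    {"tx":0.52,"ty":0.97,"tz":0.3,"wz":0.78,"claw":0.2},
    {"tx":0.52,"ty":0.97,"wz":0.78,"claw":0.2},
    {"tx":0.52,"ty":0.97,"wz":0.78,"claw":0.2},
    {"tx":0.52,"ty":0.97,"wz":0.78,"claw":0.2},
    {"tx":0.52,"ty":0.97,"wz":0.78,"claw":0.2},
    {"tx":0.52,"ty":0.97,"wz":0.78,"claw":0.2},
    {"tx":0.52,"ty":0.97,"wz":0.78,"claw":0.2},
    {"tx":0.52,"ty":0.97,"wz":0.78,"claw":0.2},
    {"tx":0.52,"ty":0.97,"wz":0.78,"claw":0.2},
    {"tx":0.52,"ty":0.97,"wz":0.78,"claw":0.2},
    {"tx":0.52,"ty":0.97,"wz":0.78,"claw":0.2},
    {"tx":0.52,"ty":0.97,"wz":0.78,"claw":0.2},
    {"tx":0.52,"ty":0.97,"wz":0.78,"claw":0.2},
    {"tx":0.52,"ty":0.97,"wz":0.78,"claw":0.2},
    {"tx":0.52,"ty":0.97,"wz":0.78,"claw":0.2},
    {"tx":0.52,"ty":0.97,"wz":0.78,"claw":0.2},
    {"tx":0.52,"ty":0.97,"wz":0.78,"claw":0.2},
    {"claw":0.2},
  ],
)

```text
invalid input at $.series[0]: expected keys tx, ty, tz, wx, wy, wz, claw
```

Emit:
arm_command(
  series=[
    {"tx":0.54,"ty":1,"tz":0.3,"wx":0,"wy":0,"wz":0.82,"claw":0.2},
    {"tx":0.54,"ty":1,"tz":0.3,"wx":0,"wy":0,"wz":0.82,"claw":0.2},
    {"tx":0.54,"ty":1,"tz":0.3,"wx":0,"wy":0,"wz":0.82,"claw":0.2},
    {"tx":0.54,"ty":1,"tz":0,"wx":0,"wy":0,"wz":0.82,"claw":0.2},
    {"tx":0.54,"ty":1,"tz":0,"wx":0,"wy":0,"wz":0.82,"claw":0.2},
    {"tx":0.54,"ty":1,"tz":0,"wx":0,"wy":0,"wz":0.82,"claw":0.2},
    {"tx":0.54,"ty":1,"tz":0,"wx":0,"wy":0,"wz":0.82,"claw":0.2},
    {"tx":0.54,"ty":1,"tz":0,"wx":0,"wy":0,"wz":0.82,"claw":0.2},
    {"tx":0.54,"ty":1,"tz":0,"wx":0,"wy":0,"wz":0.82,"claw":0.2},
    {"tx":0.54,"ty":1,"tz":0,"wx":0,"wy":0,"wz":0.82,"claw":0.2},
    {"tx":0.54,"ty":1,"tz":0,"wx":0,"wy":0,"wz":0.82,"claw":0.2},
    {"tx":0.54,"ty":1,"tz":0,"wx":0,"wy":0,"wz":0.82,"claw":0.2},
    {"tx":0.54,"ty":1,"tz":0,"wx":0,"wy":0,"wz":0.82,"claw":0.2},
    {"tx":0.54,"ty":1,"tz":0,"wx":0,"wy":0,"wz":0.82,"claw":0.2},
    {"tx":0.54,"ty":1,"tz":0,"wx":0,"wy":0,"wz":0.82,"claw":0.2},
    {"tx":0.54,"ty":1,"tz":0,"wx":0,"wy":0,"wz":0.82,"claw":0.2},
    {"tx":0.54,"ty":1,"tz":0,"wx":0,"wy":0,"wz":0.82,"claw":0.2},
    {"tx":0.54,"ty":1,"tz":0,"wx":0,"wy":0,"wz":0.82,"claw":0.2},
    {"tx":0.54,"ty":1,"tz":0,"wx":0,"wy":0,"wz":0.82,"claw":0.2},
    {"tx":0,"ty":0,"tz":0,"wx":0,"wy":0,"wz":0,"claw":0.2},
  ],
)

```text
time: 1.77
ee_pos: [0.5168, 0.0383, 0.2575]
tool_rot: [[-0.165, 0.986, 0.0], [0.986, 0.165, 0.003], [0.002, 0.001, -1.0]]
force: [0.2, 0.0, 0.2]
grip_width: 0.599
```

Emit:
arm_command(
  series=[
    {"tx":0.3,"ty":0,"tz":-1,"wx":0,"wy":0,"wz":0,"claw":0.2},
    {"tx":0,"ty":0.05,"tz":-1,"wx":0,"wy":0,"wz":0,"claw":0.2},
    {"tx":0,"ty":0,"tz":-1,"wx":0,"wy":0,"wz":0,"claw":0.2},
    {"tx":0,"ty":0,"tz":-1,"wx":0,"wy":0,"wz":0,"claw":0.2},
    {"tx":0,"ty":0,"tz":-0.5,"wx":0,"wy":0,"wz":0,"claw":0.2},
    {"tx":0,"ty":0,"tz":-0.4,"wx":0,"wy":0,"wz":0,"claw":0.2},
    {"tx":0,"ty":0,"tz":0,"wx":0,"wy":0,"wz":0,"claw":0.2},
  ],
)

```text
time: 2.35
ee_pos: [0.521, 0.0348, 0.1081]
tool_rot: [[-0.156, 0.988, -0.007], [0.988, 0.156, 0.0], [0.001, -0.007, -1.0]]
force: [-0.8, -0.1, 0.3]
grip_width: 0.601
```

```bash
python3 - <<'E'
from h import *
d=snap('scene','s1'); cv2.imwrite('pics/s1c.png',cv2.resize(d['img'][120:330,160:440],(800,600)))
E
```

```text
(no output)
```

View pics/s1c.png

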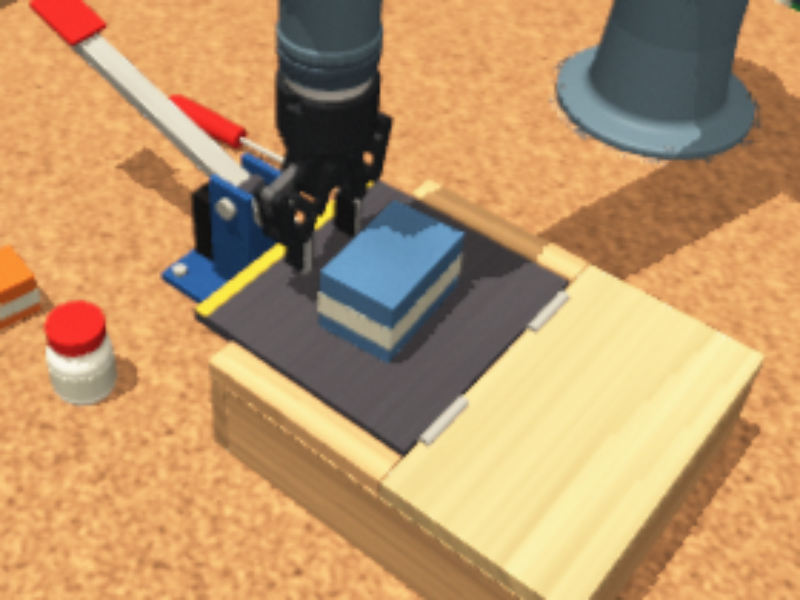

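The fingers stand on the hatch just in front of the carton, clear of the lever and lip. I'll push slowly along the chest's y axis.

Emit:
arm_command(
  series=[
    {"tx":-0.06,"ty":0.33,"tz":0,"wx":0,"wy":0,"wz":0,"claw":0.2},
    {"tx":-0.06,"ty":0.33,"tz":0,"wx":0,"wy":0,"wz":0,"claw":0.2},
    {"tx":-0.06,"ty":0.33,"tz":0,"wx":0,"wy":0,"wz":0,"claw":0.2},
    {"tx":-0.06,"ty":0.33,"tz":0,"wx":0,"wy":0,"wz":0,"claw":0.2},
    {"tx":-0.06,"ty":0.33,"tz":0,"wx":0,"wy":0,"wz":0,"claw":0.2},
    {"tx":-0.06,"ty":0.33,"tz":0,"wx":0,"wy":0,"wz":0,"claw":0.2},
    {"tx":-0.06,"ty":0.33,"tz":0,"wx":0,"wy":0,"wz":0,"claw":0.2},
    {"tx":-0.06,"ty":0.33,"tz":0,"wx":0,"wy":0,"wz":0,"claw":0.2},
  ],
)

```text
time: 3.07
ee_pos: [0.5098, 0.1152, 0.1117]
tool_rot: [[-0.157, 0.988, 0.001], [0.988, 0.157, -0.001], [-0.001, 0.001, -1.0]]
force: [0.7, -5.0, 2.5]
grip_width: 0.604
```

```bash
python3 - <<'E'
from h import *
d=snap('scene','s2'); cv2.imwrite('pics/s2c.png',cv2.resize(d['img'][120:330,160:440],(800,600)))
E
```

```text
(no output)
```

View pics/s2c.png

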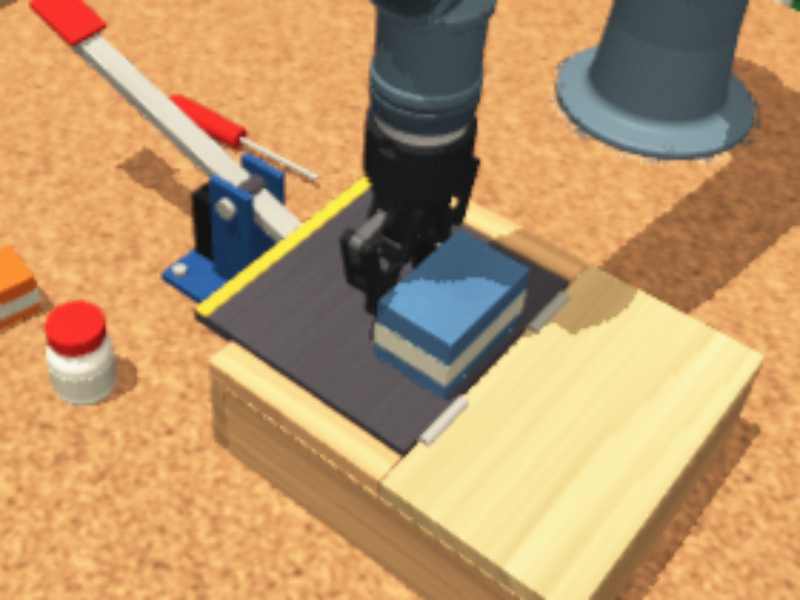

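The carton is sliding upright and square, with its front edge now close to the hinges. I'll keep pushing.

Emit:
arm_command(
  series=[
    {"tx":-0.06,"ty":0.33,"tz":-0.05,"wx":0,"wy":0,"wz":0,"claw":0.2},
    {"tx":-0.06,"ty":0.33,"tz":0,"wx":0,"wy":0,"wz":0,"claw":0.2},
    {"tx":-0.06,"ty":0.33,"tz":0,"wx":0,"wy":0,"wz":0,"claw":0.2},
    {"tx":-0.06,"ty":0.33,"tz":0,"wx":0,"wy":0,"wz":0,"claw":0.2},
    {"tx":-0.06,"ty":0.33,"tz":0,"wx":0,"wy":0,"wz":0,"claw":0.2},
    {"tx":-0.06,"ty":0.33,"tz":0,"wx":0,"wy":0,"wz":0,"claw":0.2},
    {"tx":-0.06,"ty":0.33,"tz":0,"wx":0,"wy":0,"wz":0,"claw":0.2},
    {"tx":-0.06,"ty":0.33,"tz":0,"wx":0,"wy":0,"wz":0,"claw":0.2},
    {"tx":-0.06,"ty":0.33,"tz":0,"wx":0,"wy":0,"wz":0,"claw":0.2},
    {"tx":-0.05,"ty":0.3,"tz":0,"wx":0,"wy":0,"wz":0,"claw":0.2},
    {"tx":0,"ty":0,"tz":0,"wx":0,"wy":0,"wz":0,"claw":0.2},
  ],
)

```text
time: 4.03
ee_pos: [0.4915, 0.2144, 0.1098]
tool_rot: [[-0.159, 0.987, -0.0], [0.987, 0.159, 0.001], [0.001, 0.0, -1.0]]
force: [-0.1, -1.2, -0.1]
grip_width: 0.602
```

```bash
python3 - <<'E'
from h import *
d=snap('scene','s3'); cv2.imwrite('pics/s3c.png',cv2.resize(d['img'][150:360,200:480],(800,600)))
E
```

```text
(no output)
```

View pics/s3c.png

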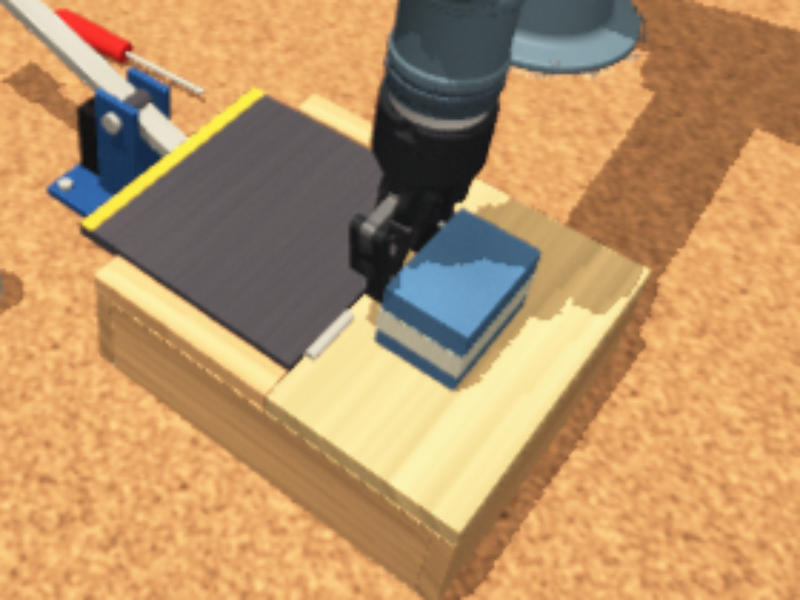

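```bash
python3 - <<'E'
from h import *
d=dict(np.load('pics/s3.npz'))
R=lambda u,v,z: ray(d,200+u*.35,150+v*.35,z)
a=1.735;Y=np.array([np.cos(a),np.sin(a)]);X=np.array([Y[1],-Y[0]]);O=np.array([.525,.0016])
for n,u,v,z in [('lipL',82,230,.1),('lipR',260,92,.1),('hingeL',268,398,.099),('backL',460,535,.099),('backR',650,268,.099),('cf',377,340,.099),('cb',455,387,.099),('cft',383,292,.159),('cbt',465,340,.159),('cbr',540,253,.159)]:
  p=R(u,v,z)[:2]; print(n,p.round(4),(X@(p-O)).round(4),(Y@(p-O)).round(4))
E
```

```text
lipL [0.6389 0.0207] 0.1155 0.0002
lipR [ 0.4195 -0.0132] -0.1065 0.0026
hingeL [0.6324 0.2229] 0.1421 0.2008
backL [0.6097 0.3683] 0.1435 0.348
backR [0.3323 0.321 ] -0.1379 0.3466
cf [0.54   0.2366] 0.0532 0.2294
cb [0.5284 0.297 ] 0.0516 0.2909
cft [0.5475 0.2387] 0.061 0.2302
cbt [0.5364 0.2987] 0.0598 0.2912
cbr [0.4383 0.2838] -0.0395 0.2926
```

Carton front edge reads at y ≈ 0.229–0.235, which puts its centre about 0.26 and clear of the hinge. Next I'll back off, rise and go above the pad with the fingers shut.

Emit:
arm_command(
  series=[
    {"tx":0.05,"ty":-0.33,"tz":0,"wx":0,"wy":0,"wz":0,"claw":0.2},
    {"tx":0.05,"ty":-0.33,"tz":0.1,"wx":0,"wy":0,"wz":0,"claw":0.2},
    {"tx":0.05,"ty":-0.33,"tz":0.5,"wx":0,"wy":0,"wz":0,"claw":0.2},
    {"tx":0,"ty":-0.2,"tz":1,"wx":0,"wy":0,"wz":0,"claw":0},
    {"tx":0,"ty":0,"tz":1,"wx":0,"wy":0,"wz":0,"claw":-0.3},
    {"tx":0,"ty":0,"tz":1,"wx":0,"wy":0,"wz":0,"claw":-1},
    {"tx":0,"ty":0,"tz":1,"wx":0,"wy":0,"wz":0,"claw":-1},
    {"tx":0,"ty":0,"tz":1,"wx":0,"wy":0,"wz":0,"claw":-1},
    {"tx":0,"ty":0,"tz":0.4,"wx":0,"wy":0,"wz":0,"claw":-1},
  ],
)

```text
time: 4.83
ee_pos: [0.4983, 0.1757, 0.2948]
tool_rot: [[-0.155, 0.988, 0.007], [0.988, 0.155, 0.002], [0.001, 0.007, -1.0]]
force: [0.5, 0.2, 0.2]
grip_width: 0.002
```

Emit:
arm_command(
  series=[
    {"tx":0.13,"ty":-0.95,"tz":0,"wx":0,"wy":0,"wz":0,"claw":-1},
    {"tx":0.13,"ty":-0.95,"tz":0,"wx":0,"wy":0,"wz":0,"claw":-1},
    {"tx":0.13,"ty":-0.95,"tz":0,"wx":0,"wy":0,"wz":0,"claw":-1},
    {"tx":0.13,"ty":-0.95,"tz":0,"wx":0,"wy":0,"wz":0,"claw":-1},
    {"tx":0.13,"ty":-0.95,"tz":0,"wx":0,"wy":0,"wz":0,"claw":-1},
    {"tx":0.13,"ty":-0.95,"tz":0,"wx":0,"wy":0,"wz":0,"claw":-1},
    {"tx":0.13,"ty":-0.95,"tz":0,"wx":0,"wy":0,"wz":0,"claw":-1},
    {"tx":0.13,"ty":-0.95,"tz":0,"wx":0,"wy":0,"wz":0,"claw":-1},
    {"tx":0.13,"ty":-0.95,"tz":0,"wx":0,"wy":0,"wz":0,"claw":-1},
    {"tx":0.13,"ty":-0.95,"tz":0,"wx":0,"wy":0,"wz":0,"claw":-1},
    {"tx":0.13,"ty":-0.95,"tz":0,"wx":0,"wy":0,"wz":0,"claw":-1},
    {"tx":0.13,"ty":-0.95,"tz":0,"wx":0,"wy":0,"wz":0,"claw":-1},
    {"tx":0.13,"ty":-0.95,"tz":0,"wx":0,"wy":0,"wz":0,"claw":-1},
    {"tx":0.13,"ty":-0.95,"tz":0,"wx":0,"wy":0,"wz":0,"claw":-1},
    {"tx":0.13,"ty":-0.95,"tz":0,"wx":0,"wy":0,"wz":0,"claw":-1},
    {"tx":0.13,"ty":-0.6,"tz":0,"wx":0,"wy":0,"wz":0,"claw":-1},
    {"tx":0,"ty":0,"tz":0,"wx":0,"wy":0,"wz":0,"claw":-1},
  ],
)

```text
time: 6.25
ee_pos: [0.5581, -0.2739, 0.2892]
tool_rot: [[-0.151, 0.988, 0.0], [0.988, 0.151, -0.001], [-0.001, -0.0, -1.0]]
force: [-0.1, -0.0, -0.2]
grip_width: -0.003
```

```bash
python3 - <<'E'
from h import *
d=snap('top','t4'); cv2.imwrite('pics/t4b.png',cv2.resize(d['img'][100:325,100:440],(800,529)))
E
```

```text
(no output)
```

View pics/t4b.png

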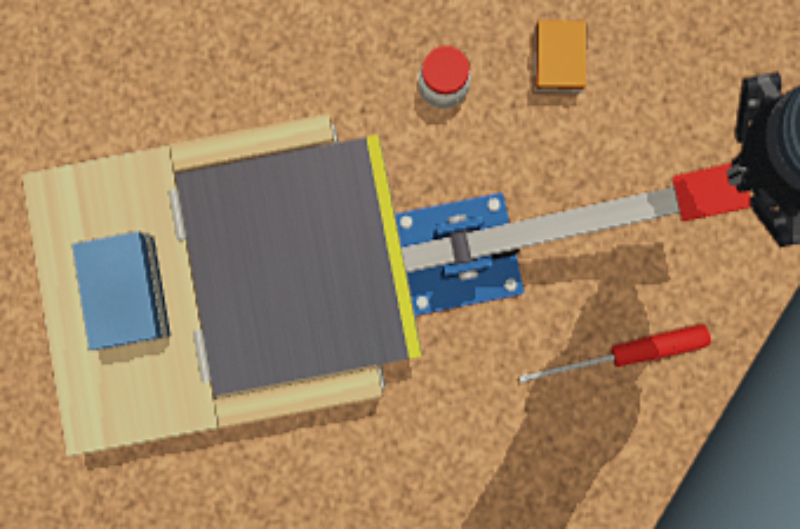

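The carton stands wholly on the plywood, its front edge at about (165,335) and the hinge at about (205,350). The bystanders have not moved, and the fingers are over the pad. Descending and pressing along the pad's arc.

Emit:
arm_command(
  series=[
    {"tx":0,"ty":0,"tz":-0.8,"wx":0,"wy":0,"wz":0,"claw":-1},
    {"tx":0,"ty":0,"tz":-0.8,"wx":0,"wy":0,"wz":0,"claw":-1},
    {"tx":0,"ty":0,"tz":-0.8,"wx":0,"wy":0,"wz":0,"claw":-1},
    {"tx":0,"ty":0,"tz":-0.4,"wx":0,"wy":0,"wz":0,"claw":-1},
    {"tx":0,"ty":0,"tz":-0.3,"wx":0,"wy":0,"wz":0,"claw":-1},
    {"tx":0.01,"ty":-0.09,"tz":-0.3,"wx":0,"wy":0,"wz":0,"claw":-1},
    {"tx":0.01,"ty":-0.09,"tz":-0.3,"wx":0,"wy":0,"wz":0,"claw":-1},
    {"tx":0.01,"ty":-0.09,"tz":-0.3,"wx":0,"wy":0,"wz":0,"claw":-1},
  ],
)

```text
time: 6.97
ee_pos: [0.559, -0.2767, 0.1711]
tool_rot: [[-0.157, 0.988, 0.0], [0.988, 0.157, -0.0], [-0.0, -0.0, -1.0]]
force: [-3.8, 2.1, 5.9]
grip_width: -0.001
```

```bash
python3 - <<'E'
from h import *
d=snap('scene','s5'); cv2.imwrite('pics/s5c.png',cv2.resize(d['img'][60:300,120:440],(800,600)))
E
```

```text
(no output)
```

View pics/s5c.png

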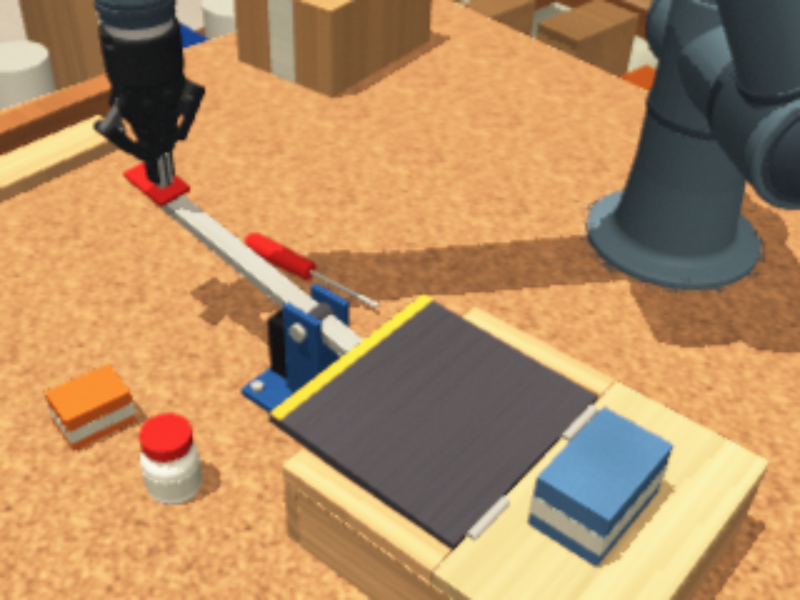

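The fingertips are on the pad (around (165,180)), the lever is moving and the hatch is starting to rise. Continuing down.

Emit:
arm_command(
  series=[
    {"tx":0.02,"ty":-0.12,"tz":-0.35,"wx":0,"wy":0,"wz":0,"claw":-1},
    {"tx":0.02,"ty":-0.12,"tz":-0.35,"wx":0,"wy":0,"wz":0,"claw":-1},
    {"tx":0.02,"ty":-0.12,"tz":-0.35,"wx":0,"wy":0,"wz":0,"claw":-1},
    {"tx":0.02,"ty":-0.12,"tz":-0.35,"wx":0,"wy":0,"wz":0,"claw":-1},
    {"tx":0.02,"ty":-0.1,"tz":-0.35,"wx":0,"wy":0,"wz":0,"claw":-1},
    {"tx":0,"ty":0,"tz":-0.35,"wx":0,"wy":0,"wz":0,"claw":-1},
    {"tx":0,"ty":0,"tz":-0.35,"wx":0,"wy":0,"wz":0,"claw":-1},
    {"tx":0,"ty":0.03,"tz":-0.35,"wx":0,"wy":0,"wz":0,"claw":-1},
    {"tx":0,"ty":0.03,"tz":-0.35,"wx":0,"wy":0,"wz":0,"claw":-1},
    {"tx":0,"ty":0.03,"tz":-0.35,"wx":0,"wy":0,"wz":0,"claw":-1},
    {"tx":0,"ty":0,"tz":-0.25,"wx":0,"wy":0,"wz":0,"claw":-1},
    {"tx":0,"ty":0,"tz":-0.2,"wx":0,"wy":0,"wz":0,"claw":-1},
    {"tx":0,"ty":0,"tz":0,"wx":0,"wy":0,"wz":0,"claw":-1},
  ],
)

```text
time: 8.1
ee_pos: [0.5633, -0.2922, 0.051]
tool_rot: [[-0.157, 0.988, 0.001], [0.988, 0.157, -0.001], [-0.001, 0.001, -1.0]]
force: [-0.1, 0.3, 1.3]
grip_width: -0.001
```

Emit:
arm_command(
  series=[
    {"tx":0,"ty":0,"tz":-0.15,"wx":0,"wy":0,"wz":0,"claw":-1},
    {"tx":0,"ty":0,"tz":0,"wx":0,"wy":0,"wz":0,"claw":-1},
    {"tx":0,"ty":0,"tz":0,"wx":0,"wy":0,"wz":0,"claw":-1},
  ],
)

```text
time: 8.35
ee_pos: [0.5637, -0.2924, 0.0501]
tool_rot: [[-0.157, 0.988, 0.003], [0.988, 0.157, -0.002], [-0.003, 0.003, -1.0]]
force: [-6.9, 4.2, 22.6]
grip_width: 0.002
```

```bash
python3 - <<'E'
from h import *
d=snap('scene','s6'); cv2.imwrite('pics/s6c.png',cv2.resize(d['img'][60:300,120:440],(800,600)))
E
```

```text
(no output)
```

View pics/s6c.png

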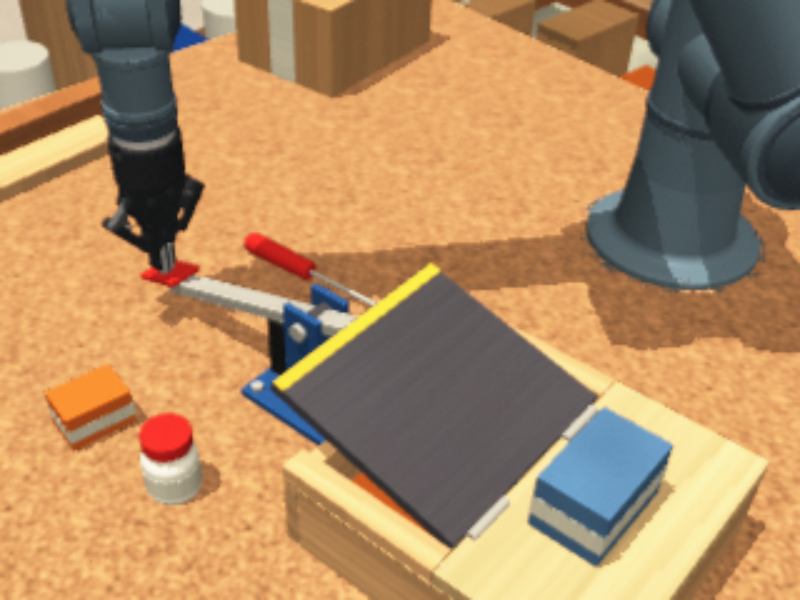

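The hatch is raised with the lever on its stop, and the force has jumped to 23 N. The carton is behind the hinge. I'll let it settle for a moment, then check and hand in.

Emit:
arm_command(
  series=[
    {"tx":0,"ty":0,"tz":0,"wx":0,"wy":0,"wz":0,"claw":-1},
    {"tx":0,"ty":0,"tz":0,"wx":0,"wy":0,"wz":0,"claw":-1},
    {"tx":0,"ty":0,"tz":0,"wx":0,"wy":0,"wz":0,"claw":-1},
    {"tx":0,"ty":0,"tz":0,"wx":0,"wy":0,"wz":0,"claw":-1},
    {"tx":0,"ty":0,"tz":0,"wx":0,"wy":0,"wz":0,"claw":-1},
    {"tx":0,"ty":0,"tz":0,"wx":0,"wy":0,"wz":0,"claw":-1},
  ],
)

```text
time: 8.9
ee_pos: [0.5637, -0.2924, 0.0501]
tool_rot: [[-0.157, 0.988, 0.003], [0.988, 0.157, -0.002], [-0.003, 0.003, -1.0]]
force: [-6.6, 5.0, 21.9]
grip_width: 0.002
```

```bash
python3 -c "
from workcell import arm
s=arm.sense();print(s['force'],abs(s['joint_vel']).max());print(arm.finish_job())"
```

```text
[-6.57713374  5.02840451 21.90164587] 0.0010855100621250458
the job is handed in; nothing more can be done
None
```

I pushed the carton back over the hinge with the half-open fingers. It stands upright and wholly on the fixed plywood top, its centre at y of about 0.26 m (0.237 m needed). I then pressed the red pad down to its stop with the shut fingers and handed the job in at about 8.9 s of the 46 s, still holding the lever down.

**Last checks:**
- **Lever:** the fingertip stood at z = 0.050 m, the pad's stated fully-down height, with a steady 22 N on it and the arm still.
- **Hatch:** the last picture shows it raised by the lever only. I read the lift from that picture and the tip height; I did not measure the hatch angle itself.
- **Bystanders:** the jar, orange box and screwdriver look unmoved in the pictures.

**Disagreements:**
- My camera measurement of the chest's length came out about 8 mm short (347 mm against 355 mm). The carton is probably a few millimetres further back than I measured, which is the safe side.
- The force read only 1.3 N just before the lever reached its stop. It rose to 22 N after a further 4.5 mm of commanded press.

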